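# Set out one cup from the engraver's nested stack

## Task

Take only the top brass cup off the nested stack in the leaning holder, without pulling the next cup up with it, and stand it upright, mouth up, on the floor of the shallow wooden tray. Set it down gently rather than dropping it, let go of it, and leave the other two cups seated in the holder and the things around where they are.

Things in the scene. Friction and masses are not known exactly. Their poses are not given: they have to be found in the camera images.
- top_cup_center (a point): Top cup of the stack of three: brass cup, 72 mm high, about 0.25 kg, wall 3: tapered foot 34 high (diameter 44 below, 52 above) under a straight collar 62 in diameter, 38 high. The collar's underside is a flat shoulder (a black ring, the collar's lowest 5) resting on the rim below; only collars show. Site: on the axis, 36 above the underside, 2 above the shoulder; z runs along the axis, foot to open mouth. 
- middle_cup_center (a point): Second cup, loose, same shape, point and axes. The top cup's foot sits 34 mm deep in it with 2 of play and slides out along the axis. Stacked collars are flush, parted only by the seam under each black ring: fingers reaching below the seam grip this cup too. Centres of stacked cups are 38 apart along the leaning axis.
- bottom_cup_center (a point): Third cup, same shape, loose, nested in the holder's sleeve, 38 mm further down the leaning axis. Same point and axes.
- holder: Fixed holder: wooden foot plate 150 x 100 x 12 mm with a dark steel sleeve, 68 in diameter, leaning 30 degrees from vertical so that the stack's mouth looks up and towards the holder's -x side (roughly the robot). Origin: centre of the plate's underside; z up; y level and square to the lean. The top cup's rim centre is at x -52, y 0, z 171.
- tray: Fixed shallow square wooden tray, 140 x 140 outside, 16 high, walls 7, inner floor 126 x 126 and 7 above the desk. Origin: centre of its underside; z up, x and y along its sides.
- ball_vise: Bystander: engraver's ball vise, 100 diameter, 90 high, 2.5 kg, to the left. Origin under its centre.
- tool_pot: Bystander: plain round brass pot, 72 diameter, 100 high, to the left, beyond the vise. Origin under its centre.
- ring_case: Bystander: square wooden ring case 90 x 90 x 45, to the right. Origin under its centre.
Things that resemble listed ones, but are neither listed nor needed, are in the scene too. What is shaped like the part that bears top_cup_center but orange is not meant.

How it is judged:
On the way:
1. the top cup is held clear of the stack while the other two stay seated (distance between top_cup_center and middle_cup_center above 0.085 m and contact force between the fingers and top_cup above 0.5 N and distance of each of middle_cup_center, bottom_cup_center from where it was at the start of the episode below 0.01 m), for 0.2 s.
At the end, for the whole second after the job is handed in: The top cup stands upright (within 6 degrees), at rest and released on the tray floor (centre within 48 mm of the tray centre along both sides, at most 47 mm above the desk); middle and bottom cups within 10 mm, and vise, pot and case within 20 mm, of where they started (x of top_cup_center in the frame of tray between -0.048 and 0.048 m and y of top_cup_center in the frame of tray between -0.048 and 0.048 m and z of top_cup_center in the frame of tray below 0.047 m and angle between top_cup_center's own z axis and vertical below 0.1 rad and linear speed of top_cup below 0.02 m/s and contact force between the fingers and top_cup below 0.05 N and distance of each of middle_cup_center, bottom_cup_center from where it was at the start of the episode below 0.01 m and distance of each of ball_vise, tool_pot, ring_case from where it was at the start of the episode below 0.02 m); the robot touches nothing.
It fails at once if the middle or bottom cup is pulled more than 18 mm from its place (distance of any of middle_cup_center, bottom_cup_center from where it was at the start of the episode above 0.018 m).
It fails at once if the top cup is dropped (moves faster than 0.6 m/s while not held, a fall of about 2 cm) (linear speed of top_cup above 0.6 m/s and contact force between the fingers and top_cup below 0.05 N).
It fails at once if vise, pot or case is pushed more than 20 mm (distance of any of ball_vise, tool_pot, ring_case from where it was at the start of the episode above 0.02 m).
It also fails if it takes over 45 s, if anything falls off the work surface, if the arm or the gripper's body presses on something with over 40 N, if the wrist force passes 120 N, or if a joint passes its speed limit or range.

## Robot

A 6-joint arm with a two-finger parallel gripper is mounted at the origin on the work surface. World frame = base frame: x ahead of the robot, y to its left, z up, the work surface at z = 0. Lengths are in m, angles in rad, forces in N, time in s.
With the tool pointing down it reaches from about 0.25 to 0.775 m from the base axis. Payload 4 kg.
Tool frame: the origin (TCP) lies between the finger pads; the fingertips stand 14 mm ahead of it and the grasp point (between the pads) lies 5 mm behind it (robot.tips_ahead is the distance from the TCP to the fingertips, in m); z points along the fingers, y is the direction in which the jaws open and shut (so a half turn about z gives the same grasp; the last joint's range is limited). The gripper opens to 94 mm and grips with 3 to 60 N. Pads are 16 mm wide; open, the fingers measure 119 mm over their backs; the gripper's body (75 mm by 177 mm) begins 78 mm behind the grasp point.
Start: joints at [1.109, 0.087, 1.371, -0, 1.684, -0.103], TCP at [0.193, 0.515, 0.22] pointing down, gripper open.
Joint ranges: [-3.1, 3.1], [-0.76, 2.03], [0.27, 2.55], [-1.08, 4.22], [0.17, 2.65], [-2.57, 2.57]. Speed limits (rad/s): [2.79, 2.79, 3.14, 3.14, 3.14, 3.14].

## Interface

Orientations are given as [roll, pitch, yaw] about the fixed x, y, z axes, in that order (R = Rz(yaw) Ry(pitch) Rx(roll)).
In Python, from bench import robot, optics, job gives the robot as it stands.
- The arm moves only by the tool apply_moves, never from a script. Its argument "moves" is a list of rows, each a list of 3 entries, a list of its own where there are three numbers: the shift along the tool's x, y, z in cm, then the turn, a rotation vector about the tool's x, y, z in rad, then the opening, from 0 (shut) to 1 (fully open). In form: [[[tx, ty, tz], [rx, ry, rz], grip], ...]. A call has exactly 10 rows; each row is the pose to reach, as a shift and turn from the pose commanded when the call began, along the tool's axes at that moment; what a row does not reach only later rows make up. A row lasts 1/12 s, in which the tool goes at most 41.7 mm and 7.16 degrees, less where a joint would pass 70% of its speed; a pose out of reach is approached as far as the arm can. A call with a gripper value outside its range is refused whole. The fingers move at their own pace and stop on an object; the grip force is fixed at half the most. Time passes only in rows, so rows that repeat a pose let the fingers close, or fill a call up. It gives the time, the measured TCP pose, the force and the opening at its end, in the units of the state.
- robot.get_obs(): the state, without advancing time (a new reading comes with each control period).
- optics.snapshot(name): name is "scene" or "side" or "wrist"; returns the picture (400x640x3 uint8, red, green, blue); there is no depth.
- optics.get_calibration(name): a dict with "fx", "fy", "cx", "cy" (pixels), "rvec" (rotation vector, rad) and "tvec" (3), from world to camera coordinates, as OpenCV has them. Camera axes: x right, y down, z forward; pixel columns grow to the right and rows downward; lengths in m; the calibration is good to about 2 mm. The wrist camera is an equidistant fisheye: a pixel r from the principal point sees the ray r / f radians off the axis. A picture is of the moment at which its call begins: read the wrist's pose just before it. get_calibration takes no time and is no camera call; for the wrist camera it gives the pose at the moment of the call.
- job.close_job(): hands the job in, once; it reports no verdict.
The state is a dict: "time": time; "joint_positions": joint angles; "qvel": joint speeds; "joint_torque": joint torques, N m; "tool_pos": TCP position; "ee_rot": TCP orientation; "wrist_force": force on the tool from outside, world axes, zero at the start; "wrist_torque": the same for the moment, N m; "width": finger opening in m.
Only numpy, scipy, OpenCV 4.12 (cv2) and the standard library are available. Lean on these libraries where they do the work, as an engineer would, in place of code of your own. Each camera call takes 0.05 s, during which the arm holds its last target.

## Working session

There is one attempt and no reset: what is moved stays moved. The work goes in short steps, Python scripts to look and compute and a tool call to move; the robot and the scene stay as the last step left them, time stands still between calls to the robot, and variables do not carry over. Pictures are saved under pics/ and viewed, and the job is handed in when it is done.

Besides the shell and the picture viewer there is one more tool, called after "Emit:" as name(argument=value, ...) on one line, values as JSON. apply_moves: Moves the arm, as the interface text tells. Its arguments: {"type":"object","properties":{"moves":{"type":"array"}},"required":["moves"]}

```bash
mkdir -p pics
python3 - <<'E'
from bench import robot, optics, job
import cv2
for n in ["scene","side","wrist"]:
    c=optics.get_calibration(n); print(n,c)
    cv2.imwrite(f"pics/{n}0.png",optics.snapshot(n)[:,:,::-1])
print(robot.get_obs())
E
```

```text
scene {'fx': 487.9430228566406, 'fy': 487.9430228566406, 'cx': 317.7222863764859, 'cy': 205.11688632118697, 'rvec': array([ 1.16743699,  2.36775074, -0.9777687 ]), 'tvec': array([ 0.35280953, -0.25836031,  1.63419485])}
side {'fx': 458.14676744775, 'fy': 458.14676744775, 'cx': 320.31785507376156, 'cy': 195.25147913943752, 'rvec': array([ 2.1955771 , -0.75497302,  0.34669581]), 'tvec': array([-0.4655645 ,  0.31301078,  1.12840519])}
wrist {'fx': 309.70691628693146, 'fy': 309.70691628693146, 'cx': 320.40514647528244, 'cy': 197.45209658457424, 'rvec': array([-2.40155573, -1.66403726, -0.21324176]), 'tvec': array([-0.54880797, -0.02618718,  0.39084202])}
{'time': 0.15, 'joint_positions': array([ 1.10892169e+00,  8.77792607e-02,  1.37186924e+00, -3.42366028e-05,
        1.68360656e+00, -1.03115454e-01]), 'qvel': array([ 0.00015248, -0.00043308, -0.00575167, -0.00137591, -0.0030564 ,
        0.00109446]), 'joint_torque': array([ 1.74747664e-03, -3.40642548e+01, -3.02792430e+01,  7.18047679e-02,
        3.05397261e-02, -1.23550194e-04]), 'tool_pos': array([0.19295994, 0.51462286, 0.21859551]), 'ee_rot': array([-3.13993557e+00, -1.37271886e-04,  2.78282953e+00]), 'wrist_force': array([ 0.59872171, -0.14321261,  0.73141764]), 'wrist_torque': array([-0.02621744, -0.02524564,  0.01007054]), 'width': 0.09385825811318639}
```

View pics/scene0.png

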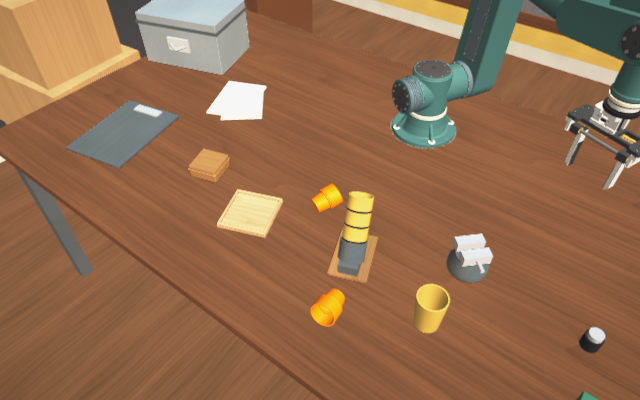

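View pics/side0.png

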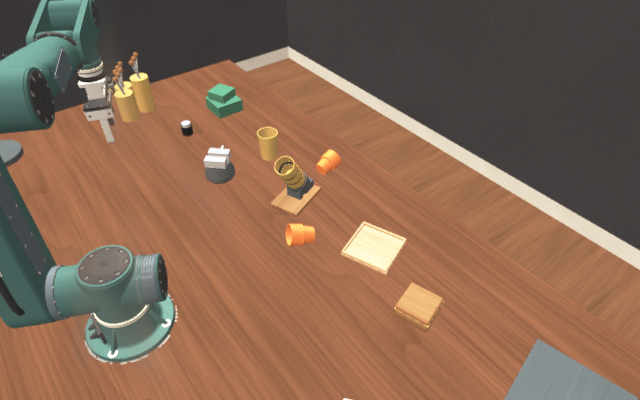

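View pics/wrist0.png

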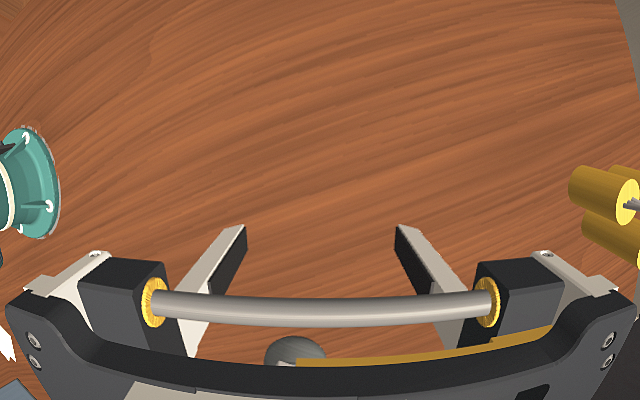

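The scene view shows the stack at (355,215), its plate at (353,258), the tray at (250,213), the vise at (470,260), the pot at (431,308) and the case at (209,165). Two orange decoys lie at (327,198) and (328,308). Next I'll zoom in to measure.

Run:
```python
import cv2
a=cv2.imread('pics/scene0.png')[180:300,300:420]
b=cv2.imread('pics/side0.png')[145:225,260:340]
a=cv2.resize(a,(600,600),interpolation=cv2.INTER_CUBIC);b=cv2.resize(b,(600,600),interpolation=cv2.INTER_CUBIC)
cv2.imwrite('pics/za.png',a);cv2.imwrite('pics/zb.png',b)
c=cv2.imread('pics/scene0.png')[180:245,210:290]
d=cv2.imread('pics/side0.png')[215:280,335:415]
cv2.imwrite('pics/zc.png',cv2.resize(cv2.vconcat([cv2.hconcat([c,d])]),(800,325),interpolation=cv2.INTER_CUBIC))
```

```text
(no output)
```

View pics/za.png

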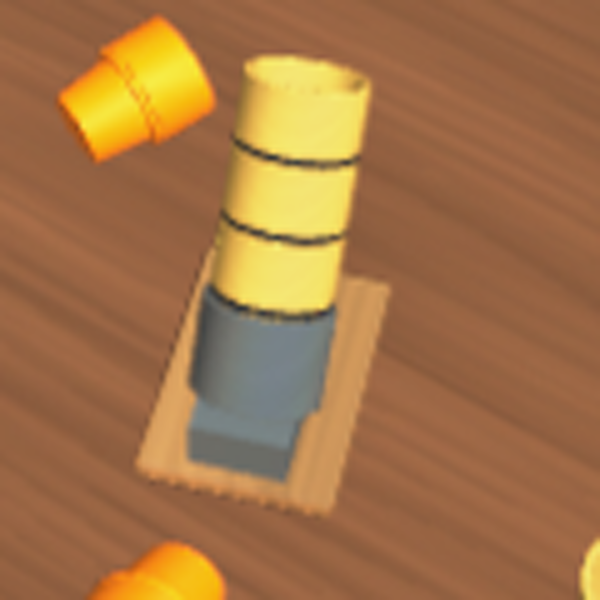

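View pics/zb.png

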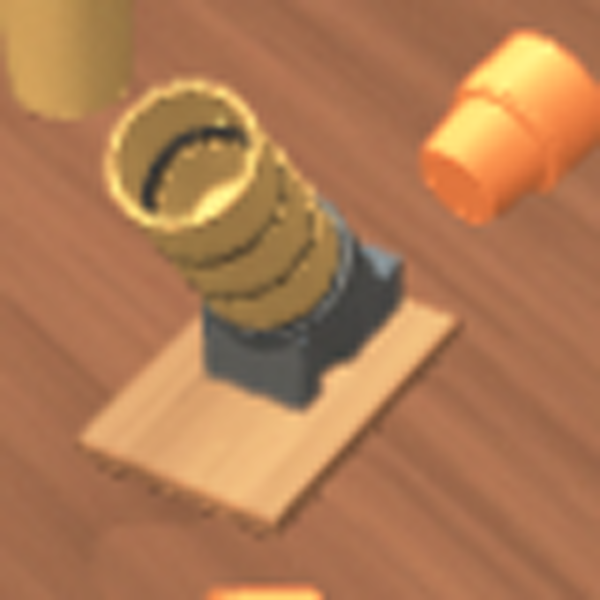

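View pics/zc.png

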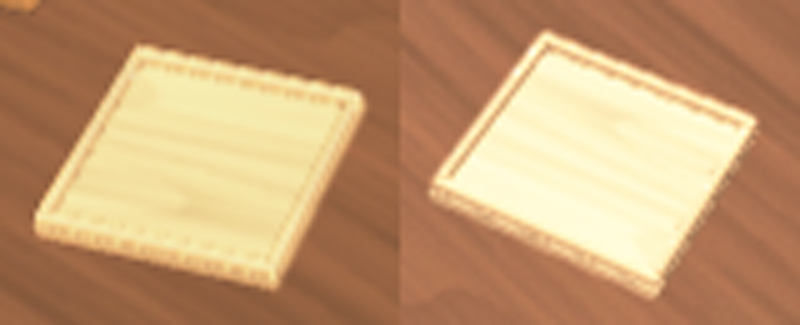

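```bash
cat > h.py <<'E'
import numpy as np, cv2
from bench import optics
def cal(n):
    c=optics.get_calibration(n);R=cv2.Rodrigues(np.array(c['rvec']))[0];t=np.array(c['tvec']);return c,R,t
def ray(n,p):
    c,R,t=cal(n); d=np.array([(p[0]-c['cx'])/c['fx'],(p[1]-c['cy'])/c['fy'],1.]); d=R.T@d
    return -R.T@t,d/np.linalg.norm(d)
def onz(n,p,z):
    o,d=ray(n,p); return o+d*(z-o[2])/d[2]
def tri(p1,p2):
    o1,d1=ray('scene',p1);o2,d2=ray('side',p2)
    s=np.linalg.lstsq(np.c_[d1,-d2],o2-o1,rcond=None)[0]
    a=o1+s[0]*d1;b=o2+s[1]*d2
    return (a+b)/2,np.linalg.norm(a-b)
def proj(n,X):
    c,R,t=cal(n);X=R@np.asarray(X)+t;return np.array([c['fx']*X[0]/X[2]+c['cx'],c['fy']*X[1]/X[2]+c['cy']])
E
python3 - <<'E'
from h import *
np.set_printoptions(precision=4,suppress=True)
f=lambda l,k,o:[np.array(p)/k+np.array(o)-0.4 for p in l]
ps=f([(390,285),(332,503),(137,462)],5,(300,180))
pd=f([(80,437),(275,518),(460,320)],7.5,(260,145))
print('plate sc',[onz('scene',p,.012) for p in ps]);print('plate sd',[onz('side',p,.012) for p in pd])
ts=f([(138,48),(363,97),(277,272),(37,217)],5,(210,180))
td=f([(145,33),(357,120),(260,280),(32,185)],5,(335,215))
A=np.array([onz('scene',p,.016) for p in ts]);B=np.array([onz('side',p,.016) for p in td])
print('tray',A,A.mean(0),'\n',B,B.mean(0))
print('rim',tri(f([(307,78)],5,(300,180))[0],f([(183,155)],7.5,(260,145))[0]))
E
```

```text
plate sc [array([0.5059, 0.145 , 0.012 ]), array([0.6408, 0.1987, 0.012 ]), array([0.6786, 0.1085, 0.012 ])]
plate sd [array([0.5042, 0.1434, 0.012 ]), array([0.5401, 0.0538, 0.012 ]), array([0.6765, 0.1052, 0.012 ])]
tray [[ 0.6018 -0.2746  0.016 ]
 [ 0.5537 -0.1444  0.016 ]
 [ 0.6811 -0.0948  0.016 ]
 [ 0.7303 -0.2248  0.016 ]] [ 0.6417 -0.1846  0.016 ] 
 [[ 0.6783 -0.0997  0.016 ]
 [ 0.7272 -0.2276  0.016 ]
 [ 0.6005 -0.2778  0.016 ]
 [ 0.547  -0.1506  0.016 ]] [ 0.6382 -0.1889  0.016 ]
rim (array([0.5397, 0.1058, 0.1674]), np.float64(0.00047917311299977306))
```

```bash
cat >> h.py <<'E'
from scipy.spatial.transform import Rotation as Ro
from bench import robot
np.set_printoptions(precision=4,suppress=True)
psi=np.deg2rad(21.3)
def pose():
    s=robot.get_obs(); return np.array(s['tool_pos']),Ro.from_euler('xyz',s['ee_rot']),s
def a_ax(psi): return np.array([-.5*np.cos(psi),-.5*np.sin(psi),np.cos(np.pi/6)])
def Rg(psi,sg=1):
    z=-a_ax(psi); y=sg*np.array([-np.sin(psi),np.cos(psi),0]); return Ro.from_matrix(np.c_[np.cross(y,z),y,z])
def rel(p0,R0,p1,R1):
    return R0.inv().apply(p1-p0)*100,(R0.inv()*R1).as_rotvec()
E
python3 - <<'E'
from h import *
print('vise',onz('scene',(470,265),.05),'pot',onz('scene',(431,308),.05))
p,R,s=pose(); c,Rc,t=cal('wrist'); print('cam in tool',R.inv().apply(-Rc.T@t-p), 'cam z in tool',R.inv().apply(Rc[2]))
rim=np.array([.5415,.1065,.170])
for sg in (1,-1):
    print(sg,rel(p,R,rim+.1*a_ax(psi),Rg(psi,sg)))
E
```

```text
vise [0.4774 0.3853 0.05  ] pot [0.6403 0.3691 0.05  ]
cam in tool [ 0.0739 -0.0004 -0.1653] cam z in tool [-0.2545  0.0003  0.9671]
1 (array([-43.2401, -29.3186,  -3.7581]), array([-0.1927, -0.5006, -0.7131]))
-1 (array([-43.2401, -29.3186,  -3.7581]), array([-0.6287,  0.2419,  2.3426]))
```

Emit:
apply_moves(moves=[[[-4,-3,-0.5],[-0.02,-0.05,-0.07],1],[[-8,-5.5,-1],[-0.04,-0.1,-0.14],1],[[-12,-8,-1.5],[-0.06,-0.15,-0.21],1],[[-15.5,-10.5,-2],[-0.08,-0.2,-0.28],1],[[-19,-13,-2.5],[-0.1,-0.25,-0.35],1],[[-22.5,-15.5,-3],[-0.12,-0.3,-0.42],1],[[-26,-18,-3],[-0.14,-0.35,-0.5],1],[[-29.5,-20.5,-3],[-0.16,-0.4,-0.57],1],[[-33,-23,-3.5],[-0.18,-0.45,-0.64],1],[[-36.5,-25,-3.5],[-0.19,-0.5,-0.71],1]])

```text
time: 0.98
tool_pos: [0.4172, 0.1923, 0.2526]
ee_rot: [3.133, 0.511, -2.794]
wrist_force: [-0.3, -0.9, -0.0]
width: 0.0938
```

Run:
```python
from h import *
p,R,s=pose();print(s['time'],p,R.as_euler('xyz'),s['joint_positions'])
rim=np.array([.5415,.1065,.170])
print(rel(p,R,rim+.1*a_ax(psi),Rg(psi,1)))
```

```text
0.9833 [0.4172 0.1923 0.2526] [ 3.1329  0.5112 -2.7939] [ 0.2761 -0.5122  1.8797  0.0458  1.2647 -1.6471]
(array([ -3.4738, -12.4328,   1.387 ]), array([-0.0033, -0.0123, -0.021 ]))
```

Emit:
apply_moves(moves=[[[-0.5,-2,0.2],[0,0,0],1],[[-1,-4,0.4],[0,0,0],1],[[-1.5,-6,0.6],[0,-0.01,-0.01],1],[[-2,-8,0.8],[0,-0.01,-0.01],1],[[-2.5,-10,1],[0,-0.01,-0.01],1],[[-3,-11.2,1.2],[0,-0.01,-0.01],1],[[-3.3,-11.8,1.3],[0,-0.01,-0.01],1],[[-3.3,-11.8,1.3],[0,-0.01,-0.01],1],[[-3.3,-11.8,1.3],[0,-0.01,-0.01],1],[[-3.3,-11.8,1.3],[0,-0.01,-0.01],1]])

```text
time: 1.82
tool_pos: [0.4899, 0.0958, 0.2556]
ee_rot: [3.136, 0.517, -2.786]
wrist_force: [0.8, -0.1, -0.7]
width: 0.0941
```

Run:
```python
from h import *
p,R,s=pose();print(s['time'],p,R.as_euler('xyz'))
rim=np.array([.5415,.1065,.170])
print(rel(p,R,rim+.1*a_ax(psi),Rg(psi,1)))
cv2.imwrite('pics/w1.png',optics.snapshot('wrist')[:,:,::-1])
```

```text
1.8167 [0.4899 0.0958 0.2556] [ 3.1357  0.5171 -2.7858]
(array([-0.235 , -0.8708,  0.0093]), array([-0.002 , -0.0064, -0.0138]))
```

View pics/w1.png

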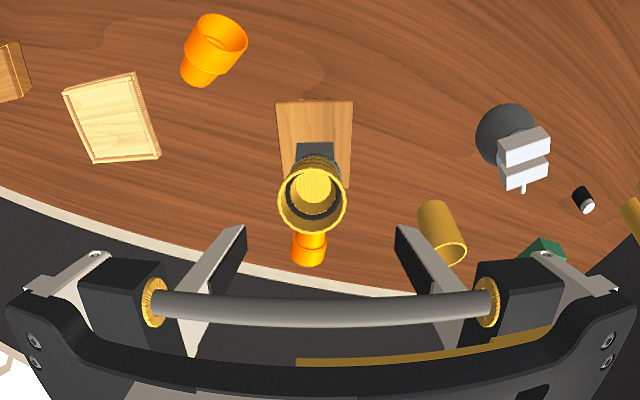

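The wrist view shows the rim ring centred near (313,200), nearly face-on, with the fingers at columns 220 to 245 and 397 to 430. I'll measure the rim's ring from this view.

```bash
cat >> h.py <<'E'
def wray(p):
    c,R,t=cal('wrist'); u=np.array([(p[0]-c['cx'])/c['fx'],(p[1]-c['cy'])/c['fy']]);th=np.linalg.norm(u)
    d=np.r_[u/th*np.sin(th),np.cos(th)] if th>0 else np.array([0,0,1.]); return -R.T@t,R.T@d
def onplane(p,P,n):
    o,d=wray(p); return o+d*((P-o)@n)/(d@n)
E
python3 - <<'E'
from h import *
im=cv2.imread('pics/w1.png');h=cv2.cvtColor(im,cv2.COLOR_BGR2HSV)
m=cv2.inRange(h,(20,110,60),(36,255,255)); 
r=im[140:280,250:390];
z=cv2.resize(r,(560,560),interpolation=cv2.INTER_CUBIC)
cv2.imwrite('pics/w1z.png',z)
E
```

```text
(no output)
```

View pics/w1z.png

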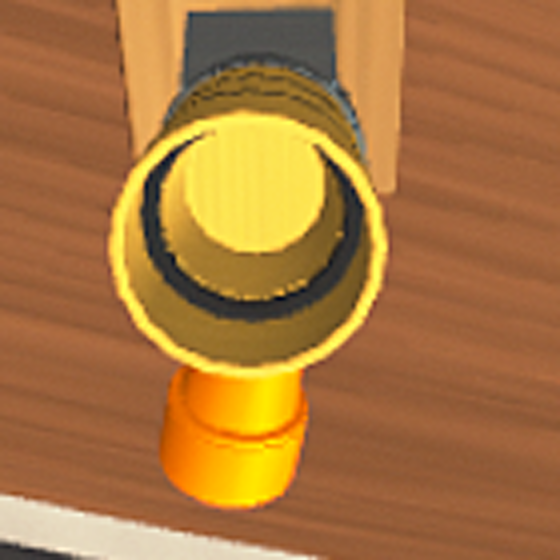

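Run:
```python
from h import *
f=lambda x,y:np.array([x/4+250-.4,y/4+140-.4])
a=a_ax(psi)
p,R,s=pose()
for dz in (-.006,-.003,0,.003):
    P=np.array([.5415,.1065,.170])+a*dz
    Q=np.array([onplane(f(*q),P,a) for q in [(110,246),(388,246),(249,109),(249,379)]])
    c=Q.mean(0); print(dz,'diam',np.linalg.norm(Q[0]-Q[1]),np.linalg.norm(Q[2]-Q[3]),'c',c,'intool',R.inv().apply(c-p))
# inner floor centre of top cup: 69 mm below rim
P=np.array([.5415,.1065,.170])-a*.069
q=onplane(f(255,184),P,a);print('floor',q,R.inv().apply(q-p), 'axis tilt est',(c-q)/np.linalg.norm(c-q),a)
# plate edges direction
k=[onplane(f(x,y),np.array([0,0,.012]),np.array([0,0,1.])) for x,y in [(405,5),(396,190)]]
d=k[0]-k[1];print('plate yaw',np.degrees(np.arctan2(d[1],d[0])))
for q in [(275,103),(352,101)]: print('plate far corner',onplane(q,np.array([0,0,.012]),np.array([0,0,1.])))
```

```text
-0.006 diam 0.06358525694953715 0.0639072753612518 c [0.5428 0.1076 0.164 ] intool [-0.0012 -0.0081  0.1062]
-0.003 diam 0.06288445537125924 0.06320292467391958 c [0.5407 0.1069 0.1662] intool [-0.0004 -0.008   0.1032]
0 diam 0.062183653792981415 0.06249857398658737 c [0.5386 0.1062 0.1684] intool [ 0.0005 -0.0079  0.1002]
0.003 diam 0.061482852214703565 0.06179422329925504 c [0.5365 0.1055 0.1706] intool [ 0.0013 -0.0078  0.0972]
floor [0.5713 0.1186 0.1089] [-0.0005 -0.008   0.1692] axis tilt est [-0.4833 -0.1826  0.8562] [-0.4658 -0.1816  0.866 ]
plate yaw -158.12185607011853
plate far corner [0.5386 0.0542 0.012 ]
plate far corner [0.5027 0.1439 0.012 ]
```

Emit:
apply_moves(moves=[[[0,-0.4,0.5],[0,0,-0.01],1],[[0,-0.8,1.5],[0,0,-0.01],1],[[0,-0.8,3],[0,0,-0.01],1],[[0,-0.8,4.5],[0,0,-0.01],1],[[0,-0.8,6],[0,0,-0.01],1],[[0,-0.8,7.5],[0,0,-0.01],1],[[0,-0.8,9],[0,0,-0.01],1],[[0,-0.8,10],[0,0,-0.01],1],[[0,-0.8,10.5],[0,0,-0.01],1],[[0,-0.8,10.5],[0,0,-0.01],1]])

```text
time: 2.7
tool_pos: [0.5412, 0.1064, 0.1624]
ee_rot: [3.141, 0.514, -2.775]
wrist_force: [0.2, 0.0, -0.3]
width: 0.0938
```

Run:
```python
from h import *
p,R,s=pose();print(s['time'],p,R.as_euler('xyz'),s['wrist_force'])
rim=np.array([.5375,.106,.170])
print(rel(p,R,rim-.014*a_ax(psi),Rg(psi,1)))
im=optics.snapshot('wrist')[:,:,::-1]
sd=optics.snapshot('side')[:,:,::-1][120:225,230:340];sc=optics.snapshot('scene')[:,:,::-1][150:270,300:420]
cv2.imwrite('pics/w2.png',im);cv2.imwrite('pics/s2.png',cv2.hconcat([cv2.resize(sd,(400,400),interpolation=2),cv2.resize(sc,(400,400),interpolation=2)]))
```

```text
2.7 [0.5412 0.1064 0.1624] [ 3.1406  0.5145 -2.7752] [ 0.1876  0.0147 -0.3265]
(array([-0.08  ,  0.0996,  0.5596]), array([-0.0016, -0.0091, -0.0046]))
```

View pics/w2.png

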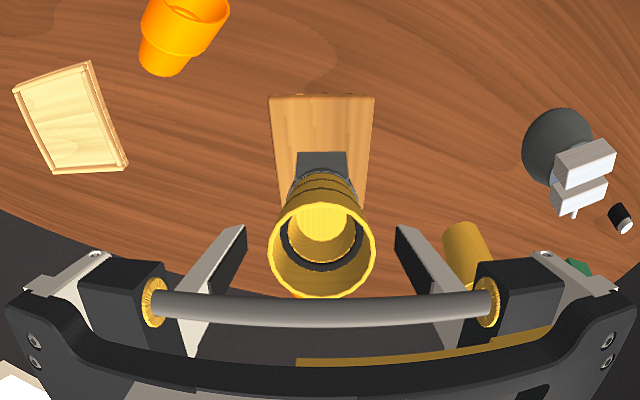

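View pics/s2.png

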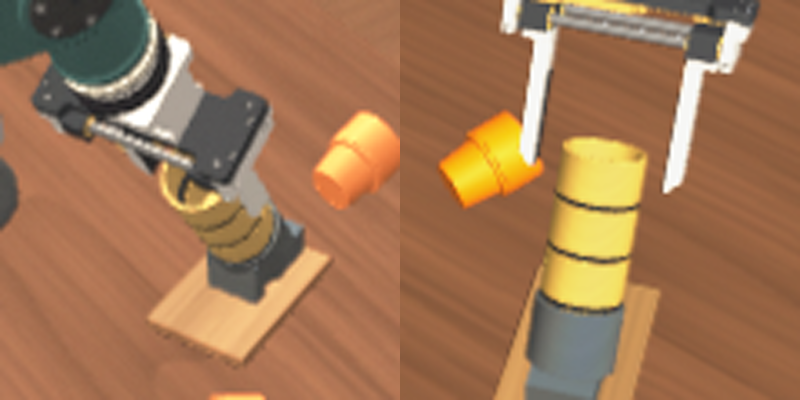

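The cup is centred between the fingers (rim columns 268 to 376, fingers at 245 and 397), and the tips are still above the first seam. I'll re-measure the rim up close.

Run:
```python
from h import *
im=cv2.imread('pics/w2.png')[180:310,250:395]
cv2.imwrite('pics/w2z.png',cv2.resize(im,None,fx=4,fy=4,interpolation=2))
p,R,s=pose();a=-R.as_matrix()[:,2]
for d in (0,.003,.006,.009,.012):
    P=p-a*(d-.006)
    Q=np.array([onplane(q,P,a) for q in [(268.5,250),(376,250),(322,202),(322,299)]])
    T=R.inv().apply(Q-p);print(T[0,2],T[1,1]-T[0,1],T[3,0]-T[2,0],T[:2].mean(0),T[2:].mean(0))
```

```text
-0.0060000000000000366 0.06121666207539197 -0.06123619291406224 [ 0.0011  0.0008 -0.006 ] [-0.0011  0.0007 -0.006 ]
-0.002999999999999938 0.06236761264330352 -0.06238751068640962 [-0.0003  0.0009 -0.003 ] [-0.0025  0.0007 -0.003 ]
9.232721811865028e-18 0.06351856321121495 -0.06353882845875691 [-0.0017  0.0009  0.    ] [-0.004   0.0007  0.    ]
0.00299999999999996 0.06466951377912647 -0.0646901462311042 [-0.0031  0.0009  0.003 ] [-0.0054  0.0007  0.003 ]
0.006000000000000007 0.06582046434703795 -0.06584146400345159 [-0.0044  0.0009  0.006 ] [-0.0068  0.0008  0.006 ]
```

View pics/w2z.png

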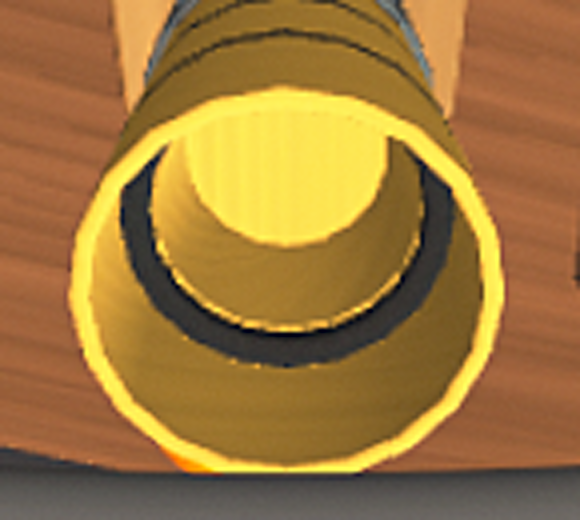

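Run:
```python
from h import *
p,R,s=pose();M=R.as_matrix()
im=optics.snapshot('scene')[:,:,::-1].copy()
cv2.imwrite('pics/sc3.png',im)
z=cv2.resize(im[170:230,320:400],None,fx=10,fy=10,interpolation=cv2.INTER_CUBIC)
g=lambda X:tuple(int(v) for v in ((proj('scene',X)-[320,170]+.5)*10))
for sg in(-1,1):
  for e in (.047,.0595):
    for x in (-.008,.008): cv2.circle(z,g(p+M@[x,sg*e,.014]),3,(255,0,0),-1)
a=a_ax(np.deg2rad(21.6)); h=M[:,1]
ex=np.cross(h,a)
for nom,col in ((np.array([.5375,.106,.170]),(0,0,255)),):
  for d in (0,.038):
    for t in np.linspace(0,6.28,60): cv2.circle(z,g(nom-a*d+.031*(h*np.cos(t)+ex*np.sin(t))),1,col,-1)
cv2.imwrite('pics/z3.png',z)
```

```text
(no output)
```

View pics/z3.png

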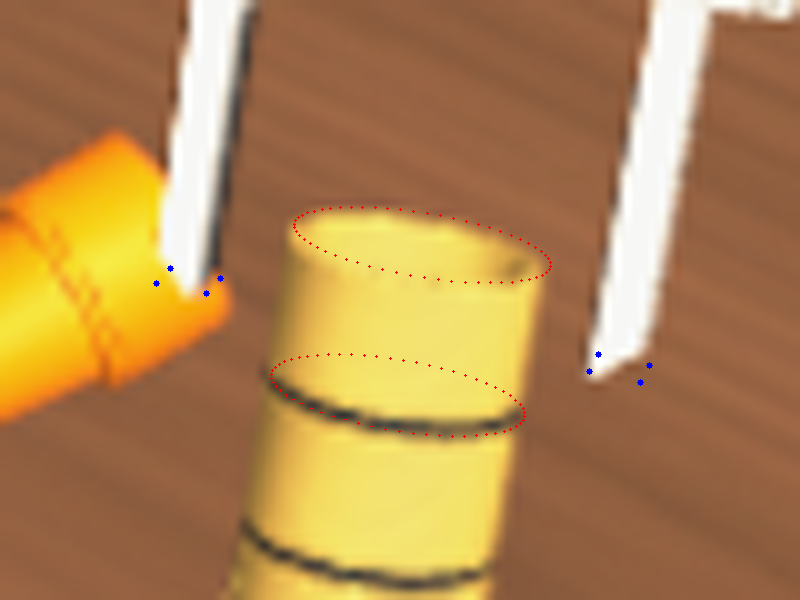

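Emit:
apply_moves(moves=[[[0,0.1,0.2],[0,-0.01,0],1],[[0,0.1,0.4],[0,-0.01,0],1],[[0,0.1,0.4],[0,-0.01,0],1],[[0,0.1,0.4],[0,-0.01,0],0.9],[[0,0.1,0.4],[0,-0.01,0],0.8],[[0,0.1,0.4],[0,-0.01,0],0.74],[[0,0.1,0.4],[0,-0.01,0],0.71],[[0,0.1,0.4],[0,-0.01,0],0.68],[[0,0.1,0.4],[0,-0.01,0],0.66],[[0,0.1,0.4],[0,-0.01,0],0.64]])

```text
time: 3.73
tool_pos: [0.5433, 0.1077, 0.1611]
ee_rot: [-3.141, 0.528, -2.775]
wrist_force: [-0.1, -0.5, 0.4]
width: 0.0625
```

Emit:
apply_moves(moves=[[[0,0,0],[0,0,0],0.5],[[0,0,0],[0,0,0],0.3],[[0,0,0],[0,0,0],0.1],[[0,0,0],[0,0,0],0],[[0,0,0],[0,0,0],0],[[0,0,0],[0,0,0],0],[[0,0,0],[0,0,0],0],[[0,0,0],[0,0,0],0],[[0,0,0],[0,0,0],0],[[0,0,0],[0,0,0],0]])

```text
time: 4.57
tool_pos: [0.5432, 0.1078, 0.161]
ee_rot: [-3.141, 0.528, -2.775]
wrist_force: [-0.0, -1.5, -0.1]
width: 0.0617
```

Run:
```python
from h import *
p,R,s=pose();print(s['time'],p,R.as_euler('xyz'),s['wrist_force'],s['width'])
im=optics.snapshot('scene')[:,:,::-1]
cv2.imwrite('pics/z4.png',cv2.resize(im[150:270,310:400],None,fx=5,fy=5,interpolation=2))
```

```text
4.5667 [0.5432 0.1078 0.161 ] [-3.1411  0.5276 -2.7749] [-0.0489 -1.5196 -0.1242] 0.06167954883530688
```

View pics/z4.png

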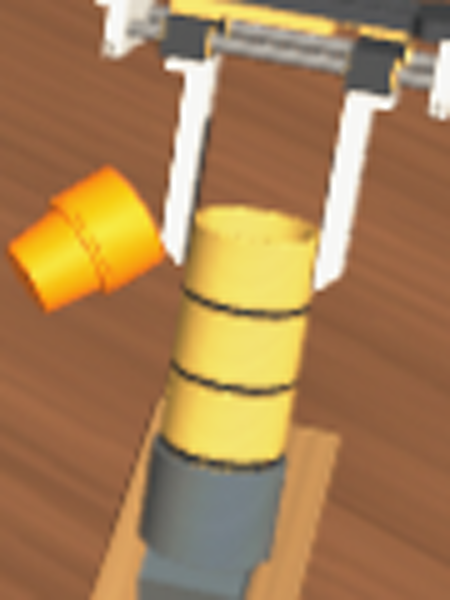

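The grip closed at 61.7 mm with the tips above the seam. Now I'll pull straight along the axis, slowly at first.

Emit:
apply_moves(moves=[[[0,0,-0.2],[0,0,0],0],[[0,0,-0.5],[0,0,0],0],[[0,0,-0.8],[0,0,0],0],[[0,0,-1.1],[0,0,0],0],[[0,0,-1.4],[0,0,0],0],[[0,0,-1.7],[0,0,0],0],[[0,0,-2],[0,0,0],0],[[0,0,-2.3],[0,0,0],0],[[0,0,-2.5],[0,0,0],0],[[0,0,-2.5],[0,0,0],0]])

```text
time: 5.45
tool_pos: [0.5316, 0.1032, 0.1834]
ee_rot: [-3.141, 0.529, -2.775]
wrist_force: [0.1, -0.3, -1.6]
width: 0.0624
```

Run:
```python
from h import *
p,R,s=pose();print(s['time'],p,R.as_euler('xyz'),s['wrist_force'],s['width'])
im=optics.snapshot('scene')[:,:,::-1]
cv2.imwrite('pics/z5.png',cv2.resize(im[150:270,310:400],None,fx=5,fy=5,interpolation=2))
```

```text
5.45 [0.5316 0.1032 0.1834] [-3.1408  0.5286 -2.7749] [ 0.0961 -0.2782 -1.5654] 0.06235267910136655
```

View pics/z5.png

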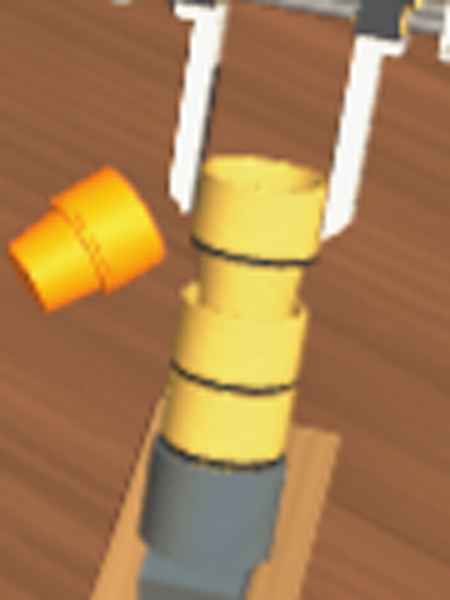

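Only the top cup rises; the middle cup's seams are unmoved at rows 385 and 460. I'll keep pulling.

Emit:
apply_moves(moves=[[[0,0,-0.3],[0,0,0],0],[[0,0,-0.8],[0,0,0],0],[[0,0,-1.4],[0,0,0],0],[[0,0,-2.2],[0,0,0],0],[[0,0,-3.2],[0,0,0],0],[[0,0,-4.4],[0,0,0],0],[[0,0,-5.6],[0,0,0],0],[[0,0,-6.5],[0,0,0],0],[[0,0,-7],[0,0,0],0],[[0,0,-7],[0,0,0],0]])

```text
time: 6.33
tool_pos: [0.4988, 0.0904, 0.2454]
ee_rot: [-3.139, 0.531, -2.774]
wrist_force: [-0.5, 0.1, -2.2]
width: 0.0623
```

Run:
```python
from h import *
p,R,s=pose();print(s['time'],p,R.as_euler('xyz'),s['wrist_force'],s['width'],s['joint_positions'])
im=optics.snapshot('scene')[:,:,::-1]
cv2.imwrite('pics/z6.png',cv2.resize(im[120:270,310:410],None,fx=4,fy=4,interpolation=2))
cv2.imwrite('pics/w6.png',optics.snapshot('wrist')[:,:,::-1])
# target: tool down over tray, yaw candidates
tc=np.array([.640,-.187])
for y in np.deg2rad([175,185,195,201,215]):
    print(np.degrees(y),rel(p,R,np.r_[tc,.22],Ro.from_euler('xyz',[np.pi,0,y])))
```

```text
6.3333 [0.4988 0.0904 0.2454] [-3.1395  0.5309 -2.7744] [-0.5466  0.1429 -2.1843] 0.06231702779676216 [-0.0789 -0.395   1.8285  0.2319  1.2288 -2.0408]
175.0 (array([ -1.4897, -30.9528,   3.883 ]), array([0.1185, 0.5221, 0.443 ]))
185.0 (array([ -1.4897, -30.9528,   3.883 ]), array([0.0722, 0.5277, 0.2727]))
195.0 (array([ -1.4897, -30.9528,   3.883 ]), array([0.0259, 0.5305, 0.1023]))
201.00000000000003 (array([ -1.4897, -30.9528,   3.883 ]), array([-0.0019,  0.5309,  0.    ]))
215.0 (array([ -1.4897, -30.9528,   3.883 ]), array([-0.0668,  0.528 , -0.2385]))
```

View pics/z6.png

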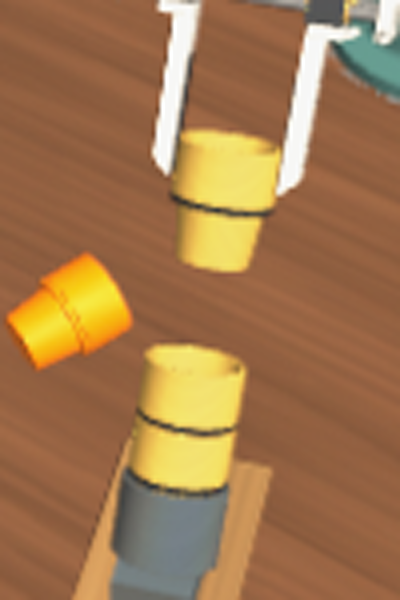

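View pics/w6.png

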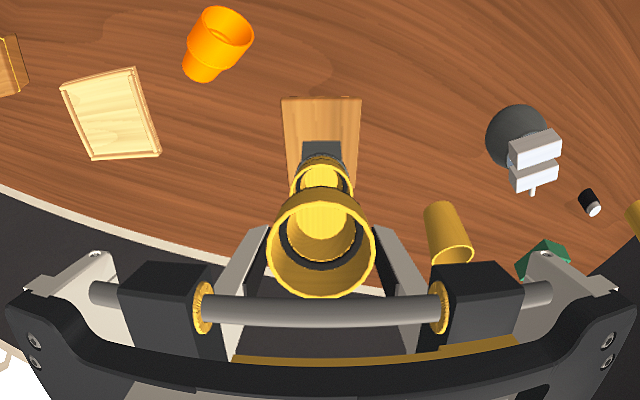

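The top cup is clear and the lower two are still seated. Next I'll carry it towards the tray while turning the tool vertical.

Emit:
apply_moves(moves=[[[0,-0.5,0],[0,0.02,0.01],0],[[-0.1,-1.5,0.1],[0.01,0.06,0.03],0],[[-0.2,-3,0.3],[0.01,0.1,0.05],0],[[-0.3,-5,0.5],[0.02,0.15,0.08],0],[[-0.4,-7.2,0.8],[0.03,0.2,0.1],0],[[-0.5,-9.5,1.1],[0.03,0.25,0.13],0],[[-0.6,-11.8,1.4],[0.04,0.3,0.15],0],[[-0.7,-14.1,1.7],[0.05,0.35,0.18],0],[[-0.8,-16.3,2],[0.05,0.39,0.2],0],[[-0.9,-18.3,2.3],[0.06,0.43,0.22],0]])

```text
time: 7.27
tool_pos: [0.5833, -0.0749, 0.2263]
ee_rot: [3.131, 0.091, -3.004]
wrist_force: [0.3, 0.2, -1.9]
width: 0.0619
```

Run:
```python
from h import *
p,R,s=pose();print(s['time'],p,R.as_euler('xyz'),s['wrist_force'],s['width'],s['joint_positions'])
print(rel(p,R,np.r_[.640,-.187,.20],Ro.from_euler('xyz',[np.pi,0,np.deg2rad(185)])))
```

```text
7.2667 [ 0.5833 -0.0749  0.2263] [ 3.1314  0.0909 -3.0043] [ 0.2767  0.2325 -1.8745] 0.06188501363404318 [-0.2493  0.1077  1.3378  0.0438  1.6157 -1.9541]
(array([ -3.8294, -11.906 ,   2.8697]), array([0.0125, 0.0906, 0.0504]))
```

Emit:
apply_moves(moves=[[[-0.5,-1.5,0.2],[0,0.03,0.01],0],[[-1,-3,0.5],[0,0.05,0.02],0],[[-1.5,-4.5,0.8],[0.01,0.07,0.03],0],[[-2,-6,1.2],[0.01,0.09,0.04],0],[[-2.5,-7.5,1.6],[0.01,0.09,0.05],0],[[-2.9,-8.8,2],[0.01,0.09,0.05],0],[[-3.2,-9.8,2.4],[0.01,0.09,0.05],0],[[-3.5,-10.5,2.7],[0.01,0.09,0.05],0],[[-3.6,-11,2.8],[0.01,0.09,0.05],0],[[-3.6,-11,2.8],[0.01,0.09,0.05],0]])

```text
time: 8.1
tool_pos: [0.6356, -0.1774, 0.2016]
ee_rot: [3.139, 0.004, -3.053]
wrist_force: [-0.3, 0.2, -1.2]
width: 0.0623
```

Run:
```python
from h import *
p,R,s=pose();print(s['time'],p,R.as_euler('xyz'),s['wrist_force'],s['width'],s['qvel'])
print(rel(p,R,np.r_[.640,-.187,.20],Ro.from_euler('xyz',[np.pi,0,np.deg2rad(185)])))
im=optics.snapshot('scene')[:,:,::-1];sd=optics.snapshot('side')[:,:,::-1]
cv2.imwrite('pics/w7.png',optics.snapshot('wrist')[:,:,::-1])
cv2.imwrite('pics/s7.png',cv2.hconcat([cv2.resize(im[130:250,200:320],(400,400),interpolation=2),cv2.resize(sd[150:290,310:450],(400,400),interpolation=2)]))
```

```text
8.1 [ 0.6356 -0.1774  0.2016] [ 3.139   0.0035 -3.0526] [-0.2608  0.22   -1.1962] 0.062258768869297695 [ 0.0155 -0.0213  0.0053  0.0115  0.0111  0.0096]
(array([-0.3555, -0.9984,  0.1571]), array([0.0026, 0.0035, 0.0018]))
```

View pics/s7.png

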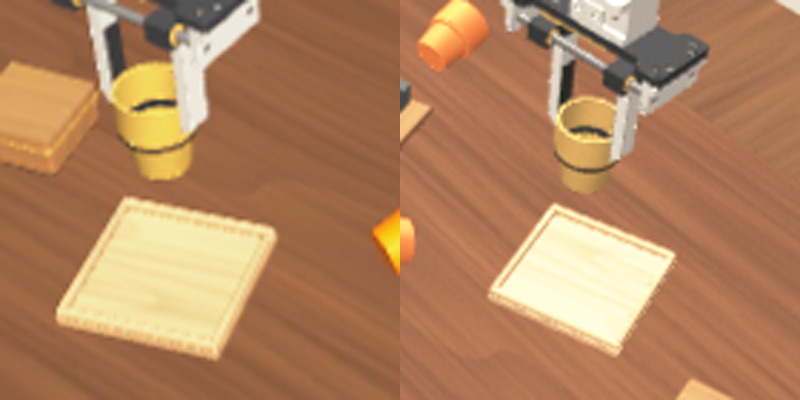

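View pics/w7.png

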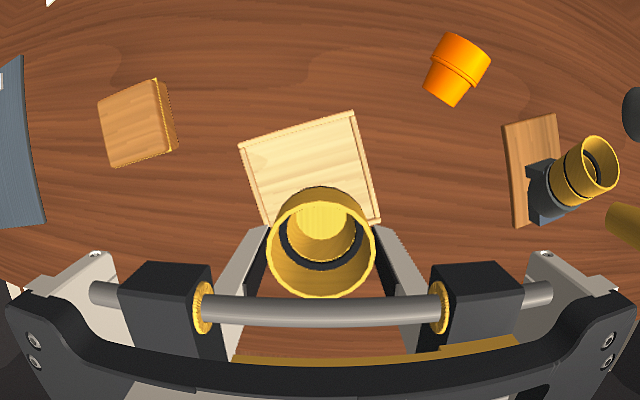

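The cup hangs upright above the tray, with the tray behind it at (305,165) in the wrist view. I'll centre it and lower to just above the floor.

Emit:
apply_moves(moves=[[[-0.1,-0.3,0.3],[0,0,0],0],[[-0.3,-0.7,1],[0,0,0],0],[[-0.4,-1,2.2],[0,0,0],0],[[-0.4,-1,3.7],[0,0,0],0],[[-0.4,-1,5.4],[0,0,0],0],[[-0.4,-1,7.1],[0,0,0],0],[[-0.4,-1,8.8],[0,0,0],0],[[-0.4,-1,10.3],[0,0,0],0],[[-0.4,-1,11.4],[0,0,0],0],[[-0.4,-1,11.8],[0,0,0],0]])

```text
time: 9.08
tool_pos: [0.6393, -0.1852, 0.0803]
ee_rot: [3.137, -0.001, -3.052]
wrist_force: [-0.5, -0.0, -2.6]
width: 0.0618
```

Run:
```python
from h import *
p,R,s=pose();print(s['time'],p,R.as_euler('xyz'),s['wrist_force'],s['width'])
im=optics.snapshot('scene')[:,:,::-1];sd=optics.snapshot('side')[:,:,::-1]
p,R,s=pose();print(p)
cv2.imwrite('pics/s8.png',cv2.hconcat([cv2.resize(im[140:260,200:320],(400,400),interpolation=2),cv2.resize(sd[180:290,320:430],(400,400),interpolation=2)]))
```

```text
9.0833 [ 0.6393 -0.1852  0.0803] [ 3.1367 -0.0009 -3.0517] [-0.5171 -0.0292 -2.6102] 0.06183162112334142
[ 0.6402 -0.1855  0.0825]
```

View pics/s8.png

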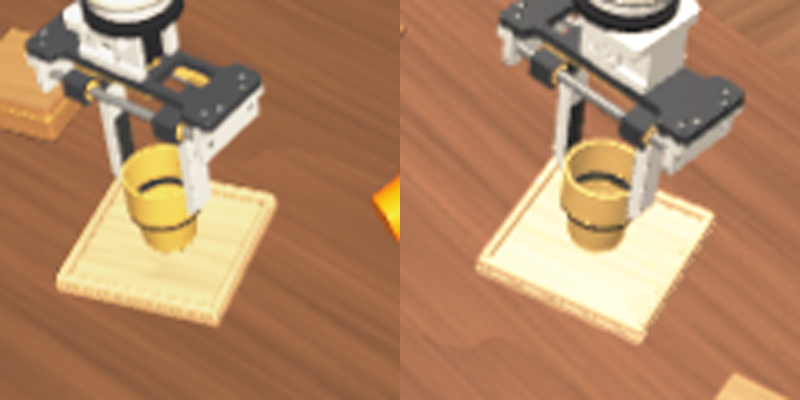

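Emit:
apply_moves(moves=[[[0,0,0.1],[0,0,0],0],[[0,0,0.2],[0,0,0],0],[[0,0,0.3],[0,0,0],0],[[0,0,0.4],[0,0,0],0],[[0,0,0.5],[0,0,0],0],[[0,0,0.6],[0,0,0],0],[[0,0,0.7],[0,0,0],0],[[0,0,0.8],[0,0,0],0],[[0,0,0.9],[0,0,0],0],[[0,0,0.9],[0,0,0],0]])

```text
time: 10.02
tool_pos: [0.6409, -0.1857, 0.0748]
ee_rot: [3.139, 0.004, -3.052]
wrist_force: [0.3, -0.0, -1.8]
width: 0.0624
```

Emit:
apply_moves(moves=[[[0,0,0.05],[0,0,0],0],[[0,0,0.1],[0,0,0],0],[[0,0,0.15],[0,0,0],0],[[0,0,0.2],[0,0,0],0],[[0,0,0.25],[0,0,0],0],[[0,0,0.3],[0,0,0],0],[[0,0,0.35],[0,0,0],0],[[0,0,0.4],[0,0,0],0],[[0,0,0.4],[0,0,0],0],[[0,0,0.4],[0,0,0],0]])

```text
time: 10.85
tool_pos: [0.641, -0.1857, 0.0712]
ee_rot: [3.139, 0.004, -3.052]
wrist_force: [-0.1, 0.3, -1.4]
width: 0.0626
```

Emit:
apply_moves(moves=[[[0,0,0.03],[0,0,0],0],[[0,0,0.06],[0,0,0],0],[[0,0,0.09],[0,0,0],0],[[0,0,0.12],[0,0,0],0],[[0,0,0.15],[0,0,0],0],[[0,0,0.18],[0,0,0],0],[[0,0,0.2],[0,0,0],0],[[0,0,0.2],[0,0,0],0],[[0,0,0.2],[0,0,0],0],[[0,0,0.2],[0,0,0],0]])

```text
time: 11.68
tool_pos: [0.6413, -0.1857, 0.07]
ee_rot: [3.139, 0.005, -3.052]
wrist_force: [-0.7, 1.1, 3.6]
width: 0.0627
```

The wrist force went from −1.4 to +3.6 N, so the cup is on the floor. Releasing.

Emit:
apply_moves(moves=[[[0,0,0],[0,0,0],0.66],[[0,0,0],[0,0,0],0.68],[[0,0,0],[0,0,0],0.7],[[0,0,0],[0,0,0],0.75],[[0,0,0],[0,0,0],0.8],[[0,0,0],[0,0,0],0.85],[[0,0,0],[0,0,0],0.9],[[0,0,0],[0,0,0],0.95],[[0,0,0],[0,0,0],1],[[0,0,0],[0,0,0],1]])

```text
time: 12.52
tool_pos: [0.6411, -0.1858, 0.0692]
ee_rot: [3.139, 0.004, -3.052]
wrist_force: [0.3, -0.1, -0.1]
width: 0.0938
```

Run:
```python
from h import *
p,R,s=pose();print(s['time'],p,s['wrist_force'],s['width'])
im=optics.snapshot('scene')[:,:,::-1];sd=optics.snapshot('side')[:,:,::-1]
cv2.imwrite('pics/s9.png',cv2.hconcat([cv2.resize(im[140:260,200:320],(400,400),interpolation=2),cv2.resize(sd[180:290,320:430],(400,400),interpolation=2)]))
```

```text
12.5167 [ 0.6411 -0.1858  0.0692] [ 0.2893 -0.1024 -0.0536] 0.09383808177541231
```

View pics/s9.png

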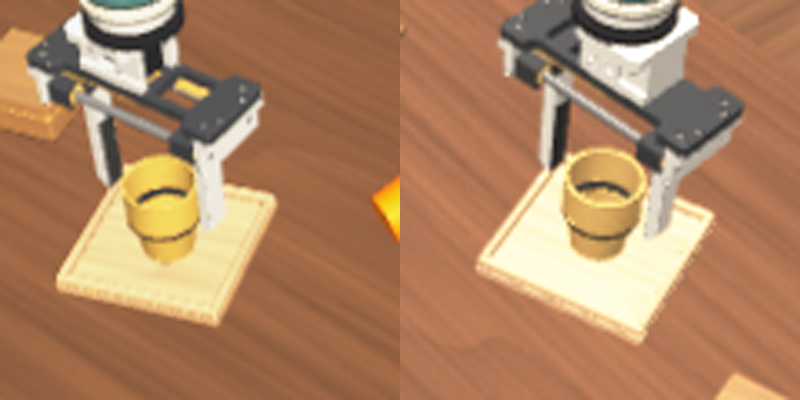

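The cup stands upright in the middle of the tray and the fingers are open and clear of it. Retreating straight up.

Emit:
apply_moves(moves=[[[0,0,-0.5],[0,0,0],1],[[0,0,-1.5],[0,0,0],1],[[0,0,-3],[0,0,0],1],[[0,0,-5],[0,0,0],1],[[0,0,-7],[0,0,0],1],[[0,0,-9],[0,0,0],1],[[0,0,-11],[0,0,0],1],[[0,0,-12.5],[0,0,0],1],[[0,0,-13],[0,0,0],1],[[0,0,-13],[0,0,0],1]])

```text
time: 13.45
tool_pos: [0.6416, -0.1865, 0.2025]
ee_rot: [-3.142, 0.009, -3.052]
wrist_force: [-1.1, -0.4, 0.5]
width: 0.094
```

Run:
```python
from h import *
p,R,s=pose();print(s['time'],p,s['wrist_force'],s['width'])
im=optics.snapshot('scene')[:,:,::-1];sd=optics.snapshot('side')[:,:,::-1]
i0=cv2.imread('pics/scene0.png')
cv2.imwrite('pics/s10.png',cv2.hconcat([cv2.resize(im[140:260,200:320],(400,400),interpolation=2),cv2.resize(sd[180:290,320:430],(400,400),interpolation=2)]))
cv2.imwrite('pics/c10.png',cv2.hconcat([cv2.resize(i[150:340,300:500],(400,380),interpolation=2) for i in (i0,im)]))
```

```text
13.45 [ 0.6416 -0.1865  0.2025] [-1.0642 -0.3504  0.4696] 0.09397183822377533
```

View pics/s10.png

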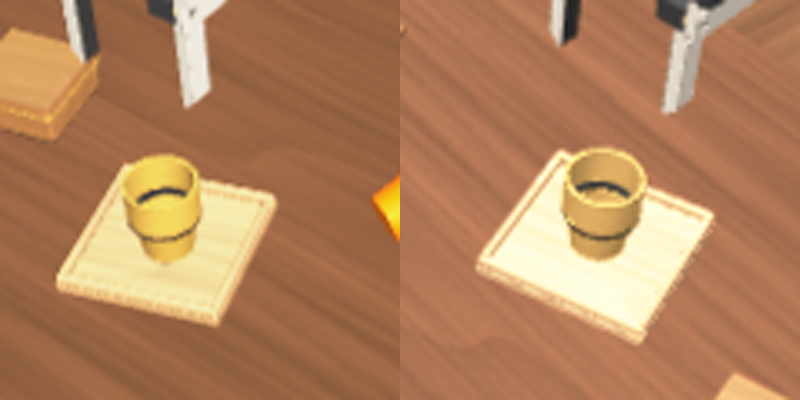

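View pics/c10.png

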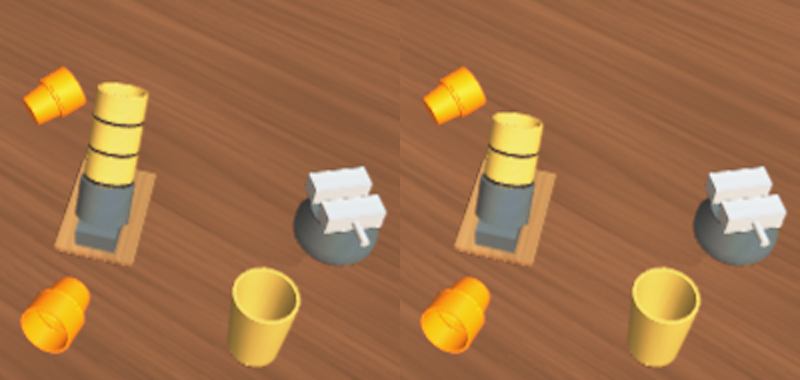

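The cup stands upright on the tray floor. The middle and bottom cups, the vise and the pot are at the same pixels as before. Handing in.

Run:
```python
from bench import job
print(job.close_job())
```

```text
the job is handed in; nothing more can be done
None
```

The top brass cup now stands upright, mouth up, near the middle of the tray, and I handed the job in at about 13.5 s.

I gripped the cup's collar above the seam and pulled it straight out along the leaning axis. I then turned it vertical over the tray and lowered it slowly until the wrist force showed floor contact (−1.4 N to +3.6 N). After that I opened the fingers and backed off about 13 cm upward.

- **Cup:** the last pictures show it upright on the tray floor. The tool let go at (0.641, −0.186), against a measured tray centre of about (0.640, −0.187). I judged the tilt by eye.
- **Other cups and bystanders:** comparing the scene picture before and after, the middle and bottom cups, vise and pot look unmoved. The ring case was only partly in the final close-up; it showed no shift there, but I did not compare it before and after.
- **Disagreement:** before the grasp, the wrist camera put the rim up to about 5 mm lower than the stated height of 171 mm. I chose a depth that was safe either way, and the close-up pictures showed the tips above the seam.

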